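# Nip a Petri dish in a bench gauge, closing in one direction only

### The arm

A 6-joint arm with a two-finger parallel gripper is mounted at the origin on a cart in front of the work surface, level with it; the furniture and walls round the work are solid. World frame = base frame: x ahead of the robot, y to its left, z up, the work surface at z = 0. Lengths are in m, angles in rad, forces in N, time in s.
With the tool pointing down it reaches from about 0.425 to 0.925 m from the base axis. Payload 12.5 kg.
Tool frame: the origin (TCP) lies midway between the tips of the shut fingers; the grasp point (between the pads) lies 19 mm behind it; z points along the fingers, y is the line along which they close (so a half turn about z gives the same grasp; the last joint's range is limited). The gripper opens to 85 mm and grips with 20 to 120 N. Pads are 22 mm wide; open, the fingers measure 114 mm over their backs; the gripper's body (76 mm by 85 mm) begins 54 mm behind the grasp point. The pads swing forward as they close: fully open they stand 13 mm farther back than shut.
Start: joints at [-1.337, 0.491, 1.559, -0, 1.092, -0.106], TCP at [0.208, -0.589, 0.231] pointing down, gripper open.
Joint ranges: [-3.1, 3.1], [-0.84, 2.19], [0.05, 2.79], [-1.13, 4.28], [0.06, 2.93], [-2.69, 2.69]. Speed limits (rad/s): [2.22, 2.22, 2.79, 3.14, 3.14, 3.14].

### API

Orientations are given as [roll, pitch, yaw] about the fixed x, y, z axes, in that order (R = Rz(yaw) Ry(pitch) Rx(roll)).
In Python, from rig import r gives the robot as it stands. The module is installed in compiled form; this text tells all that it offers.
- The arm moves only by the tool arm_command, never from a script. Its argument "commands" is text: rows parted by semicolons, each of 6 numbers parted by spaces: the shift along the tool's x, y, z in m, then the turn, a rotation vector about the tool's x, y, z in rad. A call has 1 to 20 rows; each row shifts and turns the commanded pose from where the row before left it, along the tool's axes as they then stand; what a row does not reach is not made up. A row lasts 1/12 s, in which the tool goes at most 41.7 mm and 7.16 degrees, less where a joint would pass 70% of its speed; a pose out of reach is approached as far as the arm can. A call is refused whole if a number of a shift passes 0.0417 or a number of a turn 0.125, either way. A call with a gripper value outside its range is refused whole. "grip" is the finger opening in m, from 0 to 0.0854, set as the call begins (left out, the last holds). The fingers move at their own pace and stop on an object; "grip_force" is the grip in N (left out, the last holds). Time passes only in rows, so rows that do not move let the fingers close. It gives the time, the measured TCP pose, the force, the opening and the grip force at its end, in the units of the state.
- r.sense(): the state, without advancing time (a new reading comes with each control period).
- r.capture(name): name is "side" or "top"; returns the picture (384x512x3 uint8, red, green, blue); there is no depth.
- r.get_calibration(name): a dict with "fx", "fy", "cx", "cy" (pixels), "R" (3x3) and "t" (3): a world point X has camera coordinates R X + t. Camera axes: x right, y down, z forward; pixel columns grow to the right and rows downward; lengths in m; the calibration is good to about 2 mm. A picture is of the moment at which its call begins. get_calibration takes no time and is no camera call.
- r.close_job(): hands the job in; it is judged then, once.
The state is a dict: "time_s": time; "joints": joint angles; "joint_velocities": joint speeds; "joint_efforts": joint torques, N m; "tool_pos": TCP position; "tool_rot": TCP orientation; "ft_force": force on the tool from outside, world axes, zero at the start; "ft_torque": the same for the moment, N m; "gripper_width": finger opening in m; "finger_force": force on a finger pad.
Only numpy, scipy, OpenCV 4.12 (cv2) and the standard library are available. Lean on these libraries where they do the work, as an engineer would, in place of code of your own. Each camera call takes 0.05 s, during which the arm holds its last target. There are 200 camera calls.

### The job

Gauge the small Petri dish: draw the jaw of the bench gauge well back so that the dish fits with room to spare, lay the dish flat in the gap on the bed, and then bring the jaw up by its post, always in the closing direction, until the dish is pressed snugly against the anvil by about 5 N (never more than 12 N on the dish). Leave the drive's slack taken up on the closing side, and if you press too far do not just ease back but draw the jaw off and come up again. Let go and leave the things standing nearby where they are.

Things in the scene. Friction and masses are not known exactly. Their poses are not given: they have to be found in the camera images.
- gauge: Fixed bench gauge: aluminium bed 84 x 230 mm, 10 mm thick, with black graduations and a steel anvil at one end. Origin at the centre of its underside, on the table; z up, y along the bed: the anvil is at the -y end, the jaw slides along y, +y opens it. The dish is to lie on the bed's top (10 mm above the table), on its middle line (x = 0).
- bed_spot (a point): Point on the bed's top, middle line, 47.5 mm to -y of the gauge's origin: where the dish's centre will be when nipped, give or take 8 mm. The anvil's flat rubber face (50 mm wide, 24 mm high anvil) lies 27.5 mm further to -y, but up to 8 mm nearer or farther: someone has clamped it anew every time and it is not measured. It is fixed.
- jaw: Sliding steel jaw, 64 x 72 mm, 23 mm high above the bed (two dogs on it 30 mm). Origin: centre of its rubber pad's face at the height of the bed's top; the face looks to -y, to the anvil. In the gauge's frame the origin runs from y = -0.055 to +0.015 (gap 20 to 90 mm, give or take 8); it starts with a gap too small for the dish. It stays where it is left.
- pad (a point): Middle of the jaw's rubber pad (50 mm wide), 10 mm above the bed. The pad is sprung: it yields 1 mm for each 8 N on the dish, 4 mm at most. The jaw's slide is stiff and drags with about 6 N all the way, both ways (some 0.5 N more at 50 mm/s); so the force on the dish is the push on the post less 6 N.
- post (a point): Upright black post that moves the jaw: 22 mm (gauge x) by 14 mm (gauge y), free from 41 to 96 mm above the table; this point is on its axis, 79 mm above the table. Its drive block slides on the jaw between two dogs with 10 mm of lost motion, in which it takes only about 0.6 N.
- drive (a joint): Where the post stands in its lost motion, m: 0 = opening side (post 46 mm from the jaw's origin along the gauge's y; it pulls the jaw open), 0.010 = closing side (36 mm; it pushes the jaw closed, slack taken up). Starts anywhere.
- dish_mid (a point): Centre, half-way up, of the small clear Petri dish with lid: 55 mm across, 14 mm high (the fingers meet at about 50 mm), 30 g, loose, lying flat on the table to the right of the gauge. This point is 7 mm above its underside.
- big_dish: Bystander: larger Petri dish, 90 mm across, 17 mm high, origin at its underside, on the table. It and the small dish may change places.
- tube: Bystander: 50 ml centrifuge tube standing on its cap, 38 mm wide, 115 mm high, origin at its underside.
- slides: Bystander: small box of microscope slides, 33 x 83 x 29 mm, origin at its underside.

How it is judged:
By the outcome, as a careful person would: the job done as asked, in the order asked, and still so for the second after the job is handed in, with the robot touching nothing.
It also fails if it takes over 64 s, if anything falls off the work surface, if the arm or the gripper's body presses on something with over 40 N, if the wrist force passes 120 N, or if a joint passes its speed limit or range.

## Working session

There is one attempt and no reset: what is moved stays moved. The work goes in short steps, Python scripts to look and compute and a tool call to move; the robot and the scene stay as the last step left them, time stands still between calls to the robot, and variables do not carry over. Pictures are saved under pics/ and viewed, at most 10 in all, crops included, and the job is handed in when it is done.

Besides the shell and the picture viewer there is one more tool, called in YAML: its name, and indented under it one key for each argument. arm_command: Moves the arm, as the interface text tells. Its arguments: {"type":"object","properties":{"commands":{"type":"string"},"grip":{"type":"number"},"grip_force":{"type":"number"}},"required":["commands"]}

```bash
mkdir -p pics
python3 - <<'E'
from rig import r
import cv2
s=r.sense();print(s)
for n in("top","side"):
    cv2.imwrite(f"pics/{n}0.png",cv2.resize(r.capture(n)[:,:,::-1],(800,600),interpolation=cv2.INTER_CUBIC)); print(n,r.get_calibration(n))
E
```

```text
{'time_s': 0.0, 'joints': array([-1.33659780e+00,  4.91547375e-01,  1.55946431e+00,  9.53577115e-06,
        1.09171906e+00, -1.05615967e-01]), 'joint_velocities': array([ 1.98873801e-04,  9.34230165e-04, -2.14515781e-03, -3.06645489e-05,
       -4.70316120e-04,  7.27982005e-04]), 'joint_efforts': array([-1.69055533e-03, -6.18448949e+01, -2.61586189e+01, -2.06025093e-04,
        4.06635983e-03, -4.82849055e-05]), 'tool_pos': array([ 0.20827871, -0.58902284,  0.2307302 ]), 'tool_rot': array([-3.14046180e+00, -1.28386890e-04,  3.39810018e-01]), 'ft_force': array([-0.03538515, -0.04241572, -0.10987084]), 'ft_torque': array([-0.00472582,  0.05695932, -0.04324002]), 'finger_force': 0.0, 'gripper_width': 0.08545432085587272}
top {'fx': 379.7851227656616, 'fy': 379.7851227656616, 'cx': 255.44713602451267, 'cy': 195.41485107303492, 'R': array([[ 0.02505394, -0.99946229, -0.02115264],
       [-0.98192207, -0.02063207, -0.1881578 ],
       [ 0.18762021,  0.02548434, -0.981911  ]]), 't': array([0.0608023 , 0.57923867, 0.93447279])}
side {'fx': 396.901328727854, 'fy': 396.901328727854, 'cx': 255.6639642570616, 'cy': 188.83521611842554, 'R': array([[-0.95885772, -0.28380234, -0.00693599],
       [-0.11458606,  0.40926421, -0.90519216],
       [ 0.25973431, -0.86715572, -0.42494594]]), 't': array([0.540711  , 0.12934399, 1.13228145])}
```

View pics/top0.png

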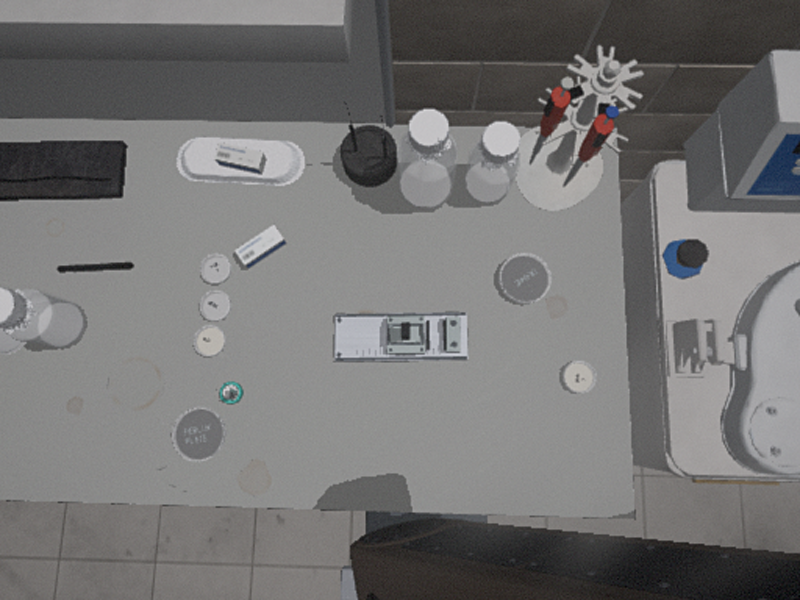

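View pics/side0.png

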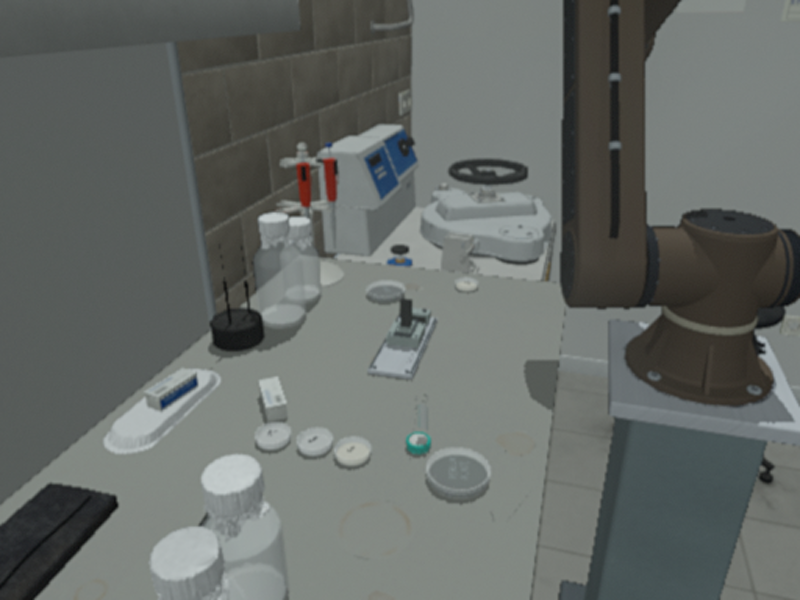

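```bash
cat > h.py <<'E'
import numpy as np
from rig import r
def ray(n,u,v,z):
    c=r.get_calibration(n);R=np.array(c["R"]);t=np.array(c["t"]);C=-R.T@t
    d=R.T@np.array([(u-c["cx"])/c["fx"],(v-c["cy"])/c["fy"],1]);return C+d*(z-C[2])/d[2]
def proj(n,X):
    c=r.get_calibration(n);p=np.array(c["R"])@np.array(X)+c["t"];return p[0]/p[2]*c["fx"]+c["cx"],p[1]/p[2]*c["fy"]+c["cy"]
E
python3 - <<'E'
import cv2,numpy as np
from h import *
T=r.capture("top")[:,:,::-1];S=r.capture("side")[:,:,::-1]
def crop(I,x,y,w,h,k):return cv2.resize(I[y:y+h,x:x+w],None,fx=k,fy=k,interpolation=cv2.INTER_CUBIC)
o=np.zeros((600,800,3),np.uint8)
o[:360]=crop(T,205,193,100,45,8)
o[360:600,:240]=crop(T,355,226,30,30,8)
o[360:600,240:480]=crop(S,233,188,48,48+12,4)[:240,:240] if 0 else cv2.resize(S[186:246,230:290],(240,240),interpolation=cv2.INTER_CUBIC)
o[360:600,480:720]=crop(S,283,167,30,30,8)
cv2.imwrite("pics/c1.png",o)
E
```

```text
(no output)
```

View pics/c1.png

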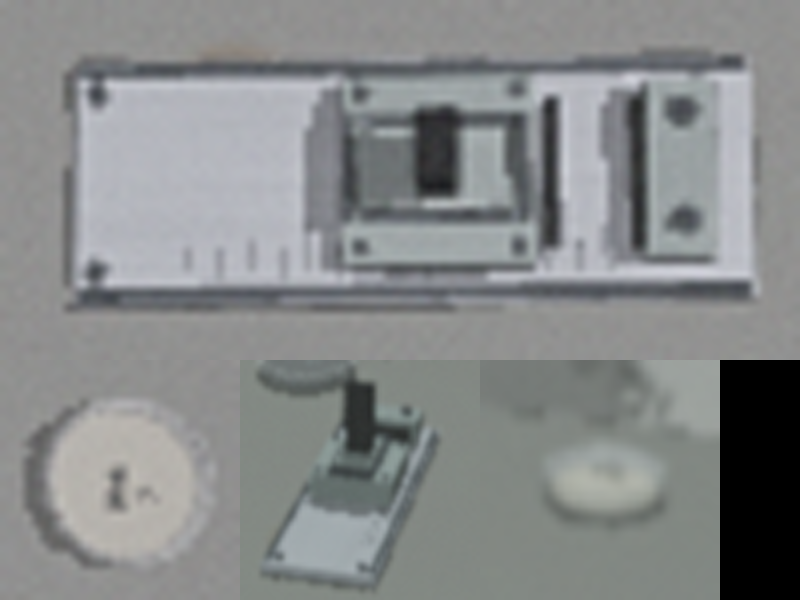

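Run:
```python
from h import *
np.set_printoptions(precision=4,suppress=True)
f=lambda u,v,z:ray("top",205+u/8-.5,193+v/8-.5,z)
P=[f(80,76,.01),f(76,288,.01),f(752,284,.01),f(750,70,.01)]
for p in P:print(p)
c=sum(P)/4;print("gauge",c, "yaw",np.arctan2(*(-(P[0]+P[1]-P[2]-P[3])[:2]*[1,-1])))
print("len",np.linalg.norm(P[0]-P[3]),np.linalg.norm(P[0]-P[1]))
print("anvil edge",f(645,85,.034),f(645,255,.034),"rubber",f(630,170,.025))
print("pad",f(560,98,.03),f(560,245,.03))
print("post top",f(415,107,.096),f(460,107,.096), f(437,150,.096))
print("dish",ray("top",355+131/8-.5,226+122/8-.5,.009), ray("top",355+131/8-.5-10.5,226+122/8-.5,.009))
print("dish side",ray("side",283+605/8-60-.5,167+123/8-.5,.008))
```

```text
[0.5658 0.1865 0.01  ]
[0.4934 0.1846 0.01  ]
[ 0.5    -0.0422  0.01  ]
[ 0.5727 -0.0413  0.01  ]
gauge [0.533  0.0719 0.01  ] yaw 0.029628666208764767
len 0.22790763301282635 0.07236451676545992
anvil edge [ 0.5627 -0.0045  0.034 ] [ 0.5062 -0.0051  0.034 ] rubber [ 0.5354 -0.0003  0.025 ]
pad [0.5584 0.0235 0.03  ] [0.5093 0.0227 0.03  ]
post top [0.5436 0.0701 0.096 ] [0.5439 0.0561 0.096 ] [0.5302 0.063  0.096 ]
dish [ 0.4706 -0.2341  0.009 ] [ 0.4699 -0.2064  0.009 ]
dish side [ 0.4699 -0.2289  0.008 ]
```

arm_command:
  commands: "0 0 0 0 0 0.1033; 0 0 0 0 0 0.1033; 0 0 0 0 0 0.1034; 0.018 -0.0338 0 0 0 0; 0.018 -0.0338 0 0 0 0; 0.018 -0.0338 0 0 0 0; 0.018 -0.0338 0 0 0 0; 0.018 -0.0338 0 0 0 0; 0.018 -0.0338 0 0 0 0; 0.018 -0.0338 0 0 0 0; 0.018 -0.0338 0 0 0 0; 0.018 -0.0338 0 0 0 0; 0.018 -0.0338 0 0 0 0; 0.018 -0.0338 0 0 0 0; 0.018 -0.0338 0 0 0 0; 0.018 -0.0338 0 0 0 0; 0.018 -0.0338 0 0 0 0; 0.018 -0.0338 0 0 0 0; 0.018 -0.0338 0 0 0 0; 0.018 -0.0338 0 0 0 0"

```text
time_s: 1.87
tool_pos: [0.4976, -0.0038, 0.2314]
tool_rot: [3.141, -0.0, 0.03]
ft_force: [0.5, -0.9, 0.3]
gripper_width: 0.0854
finger_force: 0.0
```

arm_command:
  commands: "0.018 -0.0338 0 0 0 0; 0.018 -0.0338 0 0 0 0; 0 0 0 0 0 0; 0 0 0 0 0 0"
  grip: 0.06

```text
time_s: 2.2
tool_pos: [0.5312, 0.0644, 0.2308]
tool_rot: [3.141, 0.001, 0.033]
ft_force: [-0.1, -1.0, -0.4]
gripper_width: 0.0601
finger_force: 0.0
```

arm_command:
  commands: "0 0.001 0.034 0 0 0; 0 0 0.034 0 0 0; 0 0 0.034 0 0 0; 0 0 0.034 0 0 0; 0 0 0.025 0 0 0; 0 0 0.01 0 0 0; 0 0 0 0 0 0; 0 0 0 0 0 0"

```text
time_s: 2.87
tool_pos: [0.5313, 0.0612, 0.0609]
tool_rot: [3.141, -0.0, 0.029]
ft_force: [0.6, 0.0, 0.6]
gripper_width: 0.0599
finger_force: 0.0
```

arm_command:
  commands: "0 0 0 0 0 0; 0 0 0 0 0 0; 0 0 0 0 0 0; 0 0 0 0 0 0; 0 0 0 0 0 0; 0 0 0 0 0 0"
  grip: 0.0
  grip_force: 30

```text
time_s: 3.37
tool_pos: [0.5315, 0.0618, 0.0613]
tool_rot: [3.141, -0.002, 0.03]
ft_force: [-0.5, -0.9, 8.4]
gripper_width: 0.0132
finger_force: 34.4
```

arm_command:
  commands: "0 -0.003 0 0 0 0; 0 -0.006 0 0 0 0; 0 -0.006 0 0 0 0; 0 -0.006 0 0 0 0; 0 -0.006 0 0 0 0; 0 -0.006 0 0 0 0; 0 -0.006 0 0 0 0; 0 -0.006 0 0 0 0; 0 -0.006 0 0 0 0; 0 -0.006 0 0 0 0; 0 -0.004 0 0 0 0; 0 -0.002 0 0 0 0; 0 0 0 0 0 0; 0 0 0 0 0 0"

```text
time_s: 4.53
tool_pos: [0.5293, 0.1249, 0.0613]
tool_rot: [3.141, -0.001, 0.03]
ft_force: [-2.2, -0.3, 9.1]
gripper_width: 0.0136
finger_force: 34.5
```

Run:
```python
import cv2
from h import *
print(r.sense())
T=r.capture("top")[:,:,::-1]
cv2.imwrite("pics/c2.png",cv2.resize(T[185:245,200:310],None,fx=7,fy=7,interpolation=cv2.INTER_CUBIC))
```

```text
{'time_s': 4.5333, 'joints': array([ 1.10410099e-01,  6.12401940e-01,  1.91321921e+00, -4.02927973e-04,
        6.15030399e-01,  1.65106241e+00]), 'joint_velocities': array([ 0.00023569, -0.00116123,  0.00022096,  0.00098627, -0.00106205,
       -0.00118401]), 'joint_efforts': array([ -0.16269306, -54.32333708, -15.21194458,   0.1054109 ,
        -0.65921394,   0.14739043]), 'tool_pos': array([0.52928856, 0.12492146, 0.0612963 ]), 'tool_rot': array([ 3.14143607e+00, -9.56700322e-04,  3.04730739e-02]), 'ft_force': array([-2.19891023, -0.27234839,  9.05763463]), 'ft_torque': array([-0.07063912,  0.42597584,  0.14825588]), 'finger_force': 34.481767416000366, 'gripper_width': 0.013570508137646826}
```

View pics/c2.png

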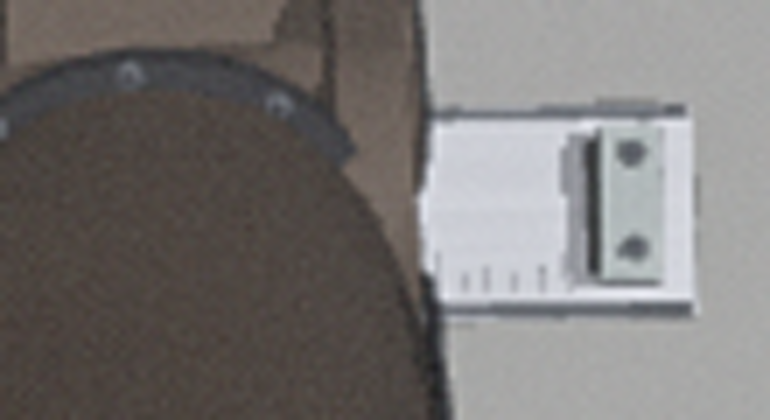

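arm_command:
  commands: "0 0 0 0 0 0; 0 0 0 0 0 0; 0 0 0 0 0 0; 0 0 -0.02 0 0 0; 0 0 -0.04 0 0 0; 0 0 -0.04 0 0 0; 0 0 -0.04 0 0 0; 0 0 0 0 0 -0.12; 0 0 0 0 0 -0.12; 0 0 0 0 0 -0.12; 0 0 0 0 0 -0.12; 0 0 0 0 0 -0.12; 0 0 0 0 0 -0.12; 0 0 0 0 0 -0.12; 0 0 0 0 0 -0.12; 0 0 0 0 0 -0.12; 0 0 0 0 0 -0.12; 0 0 0 0 0 -0.12; 0 0 0 0 0 -0.12; 0 0 0 0 0 -0.13"
  grip: 0.05

```text
out of range; nothing moved
```

arm_command:
  commands: "0 0 0 0 0 0; 0 0 0 0 0 0; 0 0 0 0 0 0; 0 0 -0.02 0 0 0; 0 0 -0.04 0 0 0; 0 0 -0.04 0 0 0; 0 0 -0.04 0 0 0; 0 0 0 0 0 -0.121; 0 0 0 0 0 -0.121; 0 0 0 0 0 -0.121; 0 0 0 0 0 -0.121; 0 0 0 0 0 -0.121; 0 0 0 0 0 -0.121; 0 0 0 0 0 -0.121; 0 0 0 0 0 -0.121; 0 0 0 0 0 -0.121; 0 0 0 0 0 -0.121; 0 0 0 0 0 -0.121; 0 0 0 0 0 -0.121; 0 0 0 0 0 -0.119"
  grip: 0.05

```text
time_s: 6.25
tool_pos: [0.5291, 0.1248, 0.2002]
tool_rot: [-3.141, 0.0, 1.607]
ft_force: [0.7, 0.4, -0.9]
gripper_width: 0.0496
finger_force: 0.0
```

arm_command:
  commands: "-0.0356 -0.0069 0 0 0 0; -0.0356 -0.0069 0 0 0 0; -0.0356 -0.0069 0 0 0 0; -0.0356 -0.0069 0 0 0 0; -0.0356 -0.0069 0 0 0 0; -0.0356 -0.0069 0 0 0 0; -0.0356 -0.0069 0 0 0 0; -0.0356 -0.0069 0 0 0 0; -0.0356 -0.0069 0 0 0 0; -0.0356 -0.0069 0 0 0 0; 0 0 0.03 0 0 0; 0 0 0.03 0 0 0; 0 0 0.03 0 0 0; 0 0 0 0 0 0; 0 0 0 0 0 0"
  grip: 0.0854

```text
time_s: 7.5
tool_pos: [0.4705, -0.2329, 0.1098]
tool_rot: [-3.139, -0.002, 1.601]
ft_force: [-0.8, -0.6, 1.6]
gripper_width: 0.0857
finger_force: 0.0
```

Run:
```python
import cv2
from h import *
T=r.capture("top")[:,:,::-1];S=r.capture("side")[:,:,::-1]
a=cv2.resize(T[190:240,205:305],(800,400),interpolation=cv2.INTER_CUBIC)
b=cv2.resize(S[140:240,230:430][:, :],(400,200),interpolation=cv2.INTER_CUBIC)
c=cv2.resize(S[150:200,265:365],(400,200),interpolation=cv2.INTER_CUBIC)
cv2.imwrite("pics/c3.png",np.vstack([a,np.hstack([b,c])]))
```

```text
(no output)
```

View pics/c3.png

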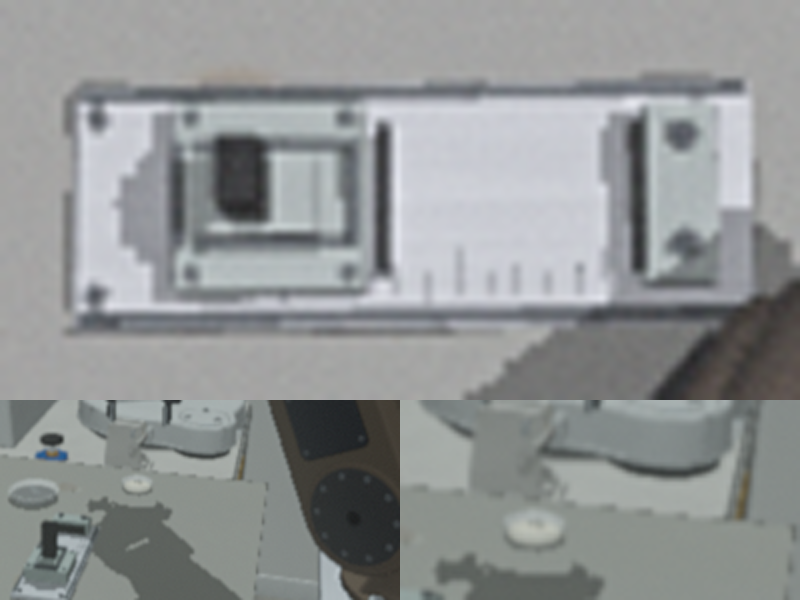

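Run:
```python
import cv2
from h import *
print(proj("side",[.4705,-.2329,.11]),proj("side",[.4705,-.2329,.007]),proj("top",[.4705,-.2329,.11]),proj("top",[.4705,-.2329,.007]))
S=r.capture("side")[:,:,::-1];T=r.capture("top")[:,:,::-1]
cv2.imwrite("pics/c4.png",np.hstack([cv2.resize(S[60:260,220:420],(400,400)),cv2.resize(T[150:350,280:480],(400,400))]))
```

```text
(np.float64(299.276857026222), np.float64(155.20199604055125)) (np.float64(298.1585954911457), np.float64(181.67454554749344)) (np.float64(382.0856234150159), np.float64(237.7695399463029)) (np.float64(370.2231600310397), np.float64(240.8159731838974))
```

View pics/c4.png

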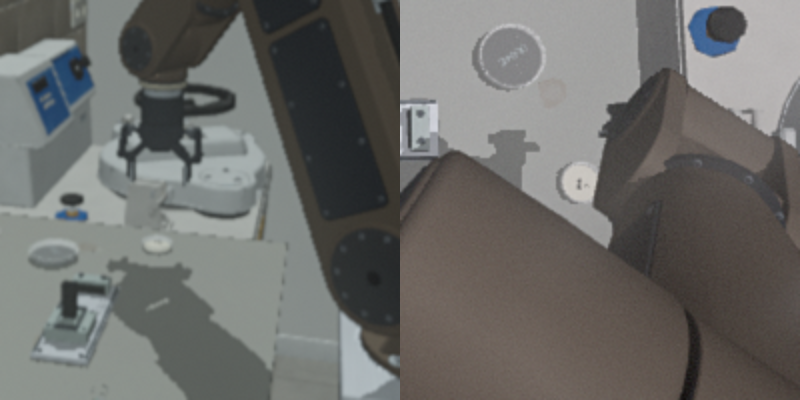

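arm_command:
  commands: "0 0 0.035 0 0 0; 0 0 0.035 0 0 0; 0 0 0.025 0 0 0; 0 0 0.0125 0 0 0; 0 0 0 0 0 0; 0 0 0 0 0 0"

```text
time_s: 8.2
tool_pos: [0.4714, -0.2333, 0.0036]
tool_rot: [3.141, 0.0, 1.601]
ft_force: [-0.5, -0.2, 0.5]
gripper_width: 0.0854
finger_force: 0.0
```

arm_command:
  commands: "0 0 0 0 0 0; 0 0 0 0 0 0; 0 0 0 0 0 0; 0 0 0 0 0 0; 0 0 0 0 0 0; 0 0 0 0 0 0"
  grip: 0.04
  grip_force: 20

```text
time_s: 8.7
tool_pos: [0.4714, -0.2334, 0.0042]
tool_rot: [3.14, 0.001, 1.601]
ft_force: [-1.5, 0.6, 11.3]
gripper_width: 0.0487
finger_force: 19.0
```

arm_command:
  commands: "0 0 -0.01 0 0 0; 0 0 -0.03 0 0 0; 0 0 -0.03 0 0 0; 0.0135 0.0035 -0.02 0 0 0; 0.0285 0.0075 0 0 0 0; 0.0335 0.00875 0 0 0 0; 0.0335 0.00875 0 0 0 0; 0.0335 0.00875 0 0 0 0; 0.0335 0.00875 0 0 0 0; 0.0335 0.00875 0 0 0 0; 0.0285 0.0075 0 0 0 0; 0.02 0.005 0 0 0 0; 0.0095 0.003 0 0 0 0; 0 0 0 0 0 0; 0 0 0 0 0 0"

```text
time_s: 9.95
tool_pos: [0.533, 0.0361, 0.0932]
tool_rot: [3.141, 0.0, 1.602]
ft_force: [0.2, 0.3, -0.0]
gripper_width: 0.0484
finger_force: 21.1
```

Run:
```python
import cv2
from h import *
s=r.sense();print(s["tool_pos"],s["gripper_width"],s["ft_force"])
S=r.capture("side")[:,:,::-1];T=r.capture("top")[:,:,::-1]
cv2.imwrite("pics/c5.png",np.hstack([cv2.resize(S[130:250,210:330],(400,400),interpolation=cv2.INTER_CUBIC),cv2.resize(T[165:265,205:305],(400,400),interpolation=cv2.INTER_CUBIC)]))
```

```text
[0.53301955 0.03606435 0.09317515] 0.04840259964265546 [ 0.18670304  0.33845633 -0.01071768]
```

View pics/c5.png

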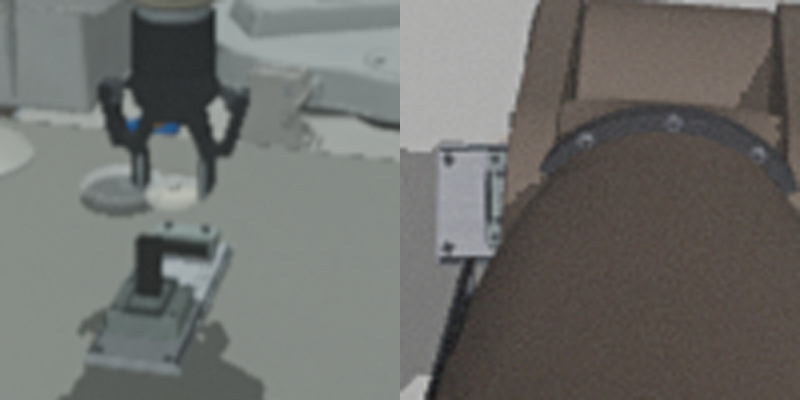

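arm_command:
  commands: "0 0.0006 0.02 0 0 0; 0 0 0.025 0 0 0; 0 0 0.02 0 0 0; 0 0 0.008 0 0 0; 0 0 0.003 0 0 0; 0 0 0.001 0 0 0; 0 0 0.001 0 0 0; 0 0 0 0 0 0; 0 0 0 0 0 0"

```text
time_s: 10.8
tool_pos: [0.5341, 0.0363, 0.0156]
tool_rot: [3.14, 0.0, 1.601]
ft_force: [0.9, 0.2, -0.2]
gripper_width: 0.0478
finger_force: 21.1
```

arm_command:
  commands: "0 0 0.0007 0 0 0; 0 0 0 0 0 0; 0 0 0 0 0 0"

```text
time_s: 11.05
tool_pos: [0.5338, 0.0364, 0.0143]
tool_rot: [3.141, 0.0, 1.601]
ft_force: [0.1, 1.0, 1.2]
gripper_width: 0.0482
finger_force: 21.2
```

arm_command:
  commands: "0 0 0.0003 0 0 0; 0 0 0 0 0 0; 0 0 0 0 0 0; 0 0 0 0 0 0; 0 0 0 0 0 0; 0 0 -0.01 0 0 0; 0 0 -0.03 0 0 0; 0 0 -0.04 0 0 0; 0 0 -0.04 0 0 0; 0 0 -0.04 0 0 0; 0.0 0 -0.03 0 0 0; -0.04 0 0 0 0 0; -0.04 0 0 0 0 0; -0.04 0 0 0 0 0; -0.04 0 0 0 0 0; -0.04 0 0 0 0 0; 0 0 0 0 0 0"
  grip: 0.075

```text
time_s: 12.47
tool_pos: [0.5397, -0.1693, 0.2045]
tool_rot: [3.14, 0.002, 1.597]
ft_force: [0.1, 0.4, -0.5]
gripper_width: 0.0749
finger_force: 0.0
```

Run:
```python
import cv2
from h import *
s=r.sense();print(s["tool_pos"],s["tool_rot"])
S=r.capture("side")[:,:,::-1];T=r.capture("top")[:,:,::-1]
a=cv2.resize(T[190:240,205:305],(800,400),interpolation=cv2.INTER_CUBIC)
b=cv2.resize(S[180:240,220:300],(266,200),interpolation=cv2.INTER_CUBIC)
cv2.imwrite("pics/c6.png",np.vstack([a,np.hstack([b,np.zeros((200,534,3),np.uint8)])]))
```

```text
[ 0.53968571 -0.16926141  0.20453096] [3.14030742e+00 1.72581564e-03 1.59652734e+00]
```

View pics/c6.png

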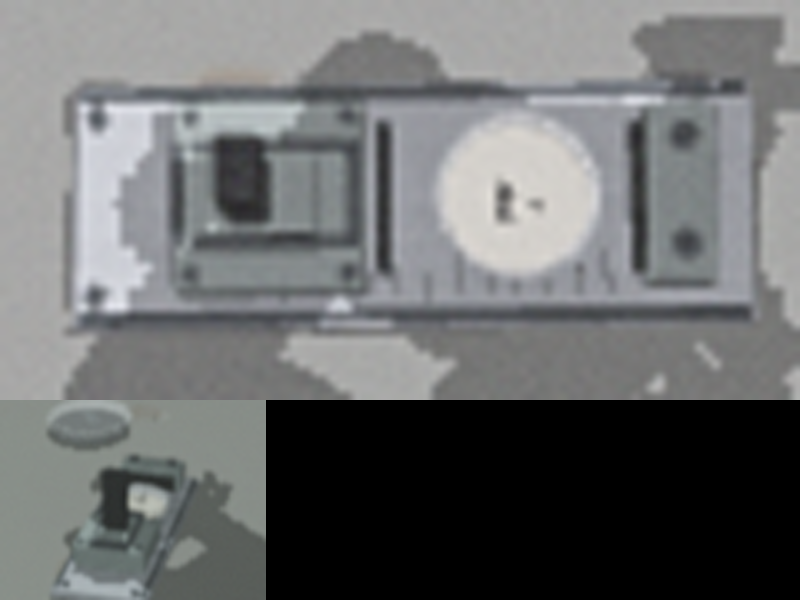

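arm_command:
  commands: "0 0 0 0 0 0.1205; 0 0 0 0 0 0.1205; 0 0 0 0 0 0.1205; 0 0 0 0 0 0.1205; 0 0 0 0 0 0.1205; 0 0 0 0 0 0.1205; 0 0 0 0 0 0.1205; 0 0 0 0 0 0.1205; 0 0 0 0 0 0.1205; 0 0 0 0 0 0.1205; 0 0 0 0 0 0.1205; 0 0 0 0 0 0.1205; 0 0 0 0 0 0.1205; 0 0 0 0 0 0; 0 0 0 0 0 0"
  grip: 0.05

```text
time_s: 13.82
tool_pos: [0.5397, -0.1623, 0.2042]
tool_rot: [3.142, -0.0, 0.039]
ft_force: [0.1, -1.0, -0.1]
gripper_width: 0.0503
finger_force: 0.0
```

arm_command:
  commands: "0 -0.0368 0 0 0 0; 0 -0.0368 0 0 0 0; 0 -0.0368 0 0 0 0; 0 -0.0368 0 0 0 0; 0 -0.0368 0 0 0 0; 0 -0.0368 0 0 0 0; 0 -0.0368 0 0 0 0; 0 -0.0368 0 0 0 0; 0 0 0 0 0 0; 0 0 0 0 0 0"

```text
time_s: 14.65
tool_pos: [0.529, 0.1328, 0.2039]
tool_rot: [3.142, 0.0, 0.042]
ft_force: [-0.1, -0.7, 0.4]
gripper_width: 0.0503
finger_force: 0.0
```

arm_command:
  commands: "0.0005 0.008 0 0 0 0.01; 0 0 0.035 0 0 0; 0 0 0.035 0 0 0; 0 0 0.035 0 0 0; 0 0 0.03 0 0 0; 0 0 0.0085 0 0 0; 0 0 0 0 0 0; 0 0 0 0 0 0; 0 0 0 0 0 0"

```text
time_s: 15.4
tool_pos: [0.5314, 0.1223, 0.062]
tool_rot: [-3.142, -0.003, 0.024]
ft_force: [-0.1, 0.4, 0.5]
gripper_width: 0.0503
finger_force: 0.0
```

arm_command:
  commands: "0 0 0 0 0 0; 0 0 0 0 0 0; 0 0 0 0 0 0; 0 0 0 0 0 0; 0 0 0 0 0 0; 0 0 0 0 0 0"
  grip: 0.0
  grip_force: 30

```text
time_s: 15.9
tool_pos: [0.5308, 0.1228, 0.0613]
tool_rot: [3.141, -0.002, 0.025]
ft_force: [-1.2, -0.7, 8.5]
gripper_width: 0.0133
finger_force: 34.0
```

arm_command:
  commands: "0 0.002 0 0 0 0; 0 0.003 0 0 0 0; 0 0.003 0 0 0 0; 0 0.003 0 0 0 0; 0 0.003 0 0 0 0; 0 0.003 0 0 0 0; 0 0.002 0 0 0 0; 0 0.001 0 0 0 0; 0 0 0 0 0 0; 0 0 0 0 0 0"

```text
time_s: 16.73
tool_pos: [0.5315, 0.1032, 0.0613]
tool_rot: [-3.141, -0.002, 0.025]
ft_force: [-0.1, 2.6, 8.2]
gripper_width: 0.0134
finger_force: 34.0
```

```bash
cat > f.py <<'E'
from h import *
L=[]
for i in range(6):
    s=r.sense();L.append(np.r_[s["ft_force"],s["tool_pos"]]);r.capture("top")
L=np.array(L);print(s["time_s"],L.mean(0).round(4),L.std(0).round(4))
E
python3 f.py
```

```text
16.9833 [-0.2518  2.8371  7.7786  0.5315  0.1032  0.0613] [0.3851 0.3378 0.463  0.     0.     0.    ]
```

arm_command:
  commands: "0 0.0005 0 0 0 0; 0 0.0005 0 0 0 0; 0 0.0005 0 0 0 0; 0 0.0005 0 0 0 0; 0 0.0005 0 0 0 0; 0 0.0005 0 0 0 0; 0 0.0005 0 0 0 0; 0 0.0005 0 0 0 0"

```text
time_s: 17.7
tool_pos: [0.5316, 0.0995, 0.0613]
tool_rot: [-3.141, -0.002, 0.025]
ft_force: [-0.4, 5.8, 7.8]
gripper_width: 0.0137
finger_force: 33.9
```

arm_command:
  commands: "0 0.0005 0 0 0 0; 0 0.0005 0 0 0 0"

```text
time_s: 17.87
tool_pos: [0.5316, 0.0985, 0.0613]
tool_rot: [-3.141, -0.002, 0.025]
ft_force: [-0.5, 6.4, 7.1]
gripper_width: 0.0133
finger_force: 33.9
```

arm_command:
  commands: "0 0.0005 0 0 0 0; 0 0.0005 0 0 0 0"

```text
time_s: 18.03
tool_pos: [0.5317, 0.0974, 0.0613]
tool_rot: [-3.141, -0.002, 0.025]
ft_force: [0.5, 6.0, 6.9]
gripper_width: 0.0137
finger_force: 33.9
```

arm_command:
  commands: "0 0.0005 0 0 0 0; 0 0.0003 0 0 0 0"

```text
time_s: 18.2
tool_pos: [0.5317, 0.0966, 0.0613]
tool_rot: [-3.141, -0.002, 0.025]
ft_force: [0.3, 6.0, 7.7]
gripper_width: 0.0136
finger_force: 33.9
```

arm_command:
  commands: "0 0.0005 0 0 0 0; 0 0.0003 0 0 0 0"

```text
time_s: 18.37
tool_pos: [0.5318, 0.0958, 0.0614]
tool_rot: [-3.141, -0.003, 0.025]
ft_force: [-0.6, 6.1, 7.7]
gripper_width: 0.0132
finger_force: 33.9
```

arm_command:
  commands: "0 0.0005 0 0 0 0; 0 0.0003 0 0 0 0"

```text
time_s: 18.53
tool_pos: [0.5318, 0.0951, 0.0613]
tool_rot: [-3.141, -0.003, 0.025]
ft_force: [-0.5, 6.2, 6.5]
gripper_width: 0.0135
finger_force: 33.9
```

arm_command:
  commands: "0 0.0005 0 0 0 0; 0 0.0003 0 0 0 0"

```text
time_s: 18.7
tool_pos: [0.5318, 0.0943, 0.0613]
tool_rot: [-3.141, -0.002, 0.025]
ft_force: [0.8, 6.1, 6.7]
gripper_width: 0.0139
finger_force: 33.9
```

arm_command:
  commands: "0 0.0005 0 0 0 0; 0 0.0003 0 0 0 0"

```text
time_s: 18.87
tool_pos: [0.5318, 0.0935, 0.0613]
tool_rot: [-3.141, -0.002, 0.025]
ft_force: [-0.7, 6.9, 6.5]
gripper_width: 0.0132
finger_force: 33.9
```

arm_command:
  commands: "0 0.0002 0 0 0 0; 0 0.0002 0 0 0 0"

```text
time_s: 19.03
tool_pos: [0.5318, 0.0931, 0.0613]
tool_rot: [-3.141, -0.002, 0.025]
ft_force: [-0.1, 6.7, 8.1]
gripper_width: 0.0133
finger_force: 33.9
```

arm_command:
  commands: "0 0.0003 0 0 0 0; 0 0.0002 0 0 0 0"

```text
time_s: 19.2
tool_pos: [0.5319, 0.0926, 0.0613]
tool_rot: [-3.141, -0.003, 0.025]
ft_force: [0.7, 6.2, 6.7]
gripper_width: 0.0133
finger_force: 33.9
```

arm_command:
  commands: "0 0.0005 0 0 0 0; 0 0.0003 0 0 0 0"

```text
time_s: 19.37
tool_pos: [0.5319, 0.0917, 0.0613]
tool_rot: [-3.141, -0.003, 0.025]
ft_force: [-0.0, 6.4, 7.5]
gripper_width: 0.0136
finger_force: 33.9
```

arm_command:
  commands: "0 0.0005 0 0 0 0; 0 0.0003 0 0 0 0"

```text
time_s: 19.53
tool_pos: [0.5319, 0.091, 0.0614]
tool_rot: [-3.141, -0.003, 0.025]
ft_force: [0.3, 6.2, 7.0]
gripper_width: 0.0135
finger_force: 33.9
```

arm_command:
  commands: "0 0.0005 0 0 0 0; 0 0.0003 0 0 0 0"

```text
time_s: 19.7
tool_pos: [0.532, 0.0902, 0.0613]
tool_rot: [-3.141, -0.003, 0.025]
ft_force: [0.5, 6.3, 7.2]
gripper_width: 0.0136
finger_force: 33.9
```

arm_command:
  commands: "0 0.0005 0 0 0 0; 0 0.0003 0 0 0 0"

```text
time_s: 19.87
tool_pos: [0.532, 0.0893, 0.0613]
tool_rot: [-3.141, -0.003, 0.025]
ft_force: [0.1, 5.8, 7.9]
gripper_width: 0.0137
finger_force: 33.9
```

arm_command:
  commands: "0 0.0005 0 0 0 0; 0 0.0003 0 0 0 0"

```text
time_s: 20.03
tool_pos: [0.532, 0.0886, 0.0613]
tool_rot: [-3.141, -0.003, 0.025]
ft_force: [0.2, 7.3, 7.5]
gripper_width: 0.0137
finger_force: 33.9
```

arm_command:
  commands: "0 0.0002 0 0 0 0; 0 0.0002 0 0 0 0"

```text
time_s: 20.2
tool_pos: [0.532, 0.0884, 0.0613]
tool_rot: [-3.141, -0.003, 0.025]
ft_force: [-0.7, 8.2, 5.9]
gripper_width: 0.0137
finger_force: 33.9
```

arm_command:
  commands: "0 0.0002 0 0 0 0; 0 0.0001 0 0 0 0"

```text
time_s: 20.37
tool_pos: [0.532, 0.0882, 0.0613]
tool_rot: [-3.141, -0.003, 0.025]
ft_force: [0.4, 9.9, 7.4]
gripper_width: 0.0136
finger_force: 33.9
```

```bash
python3 f.py
```

```text
20.6167 [0.6545 9.0874 6.9687 0.532  0.0882 0.0613] [0.4738 0.4885 0.5065 0.     0.     0.    ]
```

arm_command:
  commands: "0 0.0001 0 0 0 0; 0 0.0001 0 0 0 0"

```text
time_s: 20.83
tool_pos: [0.532, 0.088, 0.0613]
tool_rot: [-3.141, -0.003, 0.025]
ft_force: [0.2, 10.6, 6.3]
gripper_width: 0.0136
finger_force: 33.9
```

```bash
python3 f.py
```

```text
21.0833 [0.5882 9.8263 6.9613 0.532  0.088  0.0613] [0.4942 0.6532 0.8384 0.     0.     0.    ]
```

arm_command:
  commands: "0 0.0001 0 0 0 0; 0 0 0 0 0 0"

```text
time_s: 21.3
tool_pos: [0.532, 0.088, 0.0614]
tool_rot: [-3.141, -0.003, 0.025]
ft_force: [0.5, 9.8, 7.8]
gripper_width: 0.0133
finger_force: 33.8
```

```bash
python3 f.py
```

```text
21.55 [ 0.5227 10.1408  7.1867  0.532   0.088   0.0613] [0.2928 0.4898 0.6343 0.     0.     0.    ]
```

arm_command:
  commands: "0 0 0 0 0 0; 0 0 0 0 0 0; 0 0 0 0 0 0; 0 0 0 0 0 0; 0 0 -0.02 0 0 0; 0 0 -0.04 0 0 0; 0 0 -0.04 0 0 0; 0 0 -0.04 0 0 0; 0 -0.03 0 0 0 0; 0 -0.04 0 0 0 0; 0 -0.04 0 0 0 0; 0 -0.04 0 0 0 0; 0 -0.04 0 0 0 0; 0 -0.03 0 0 0 0; 0 0 0 0 0 0; 0 0 0 0 0 0"
  grip: 0.05

```text
time_s: 22.93
tool_pos: [0.5253, 0.3079, 0.1998]
tool_rot: [3.141, 0.001, 0.027]
ft_force: [0.2, -1.0, 0.0]
gripper_width: 0.0499
finger_force: 0.0
```

Run:
```python
import cv2
from h import *
S=r.capture("side")[:,:,::-1];T=r.capture("top")[:,:,::-1]
a=cv2.resize(T[190:240,205:305],(800,400),interpolation=cv2.INTER_CUBIC)
b=cv2.resize(S[180:240,220:300],(266,200),interpolation=cv2.INTER_CUBIC)
c=cv2.resize(T,(266,200))
cv2.imwrite("pics/c7.png",np.vstack([a,np.hstack([b,c,np.zeros((200,268,3),np.uint8)])]))
```

```text
(no output)
```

View pics/c7.png

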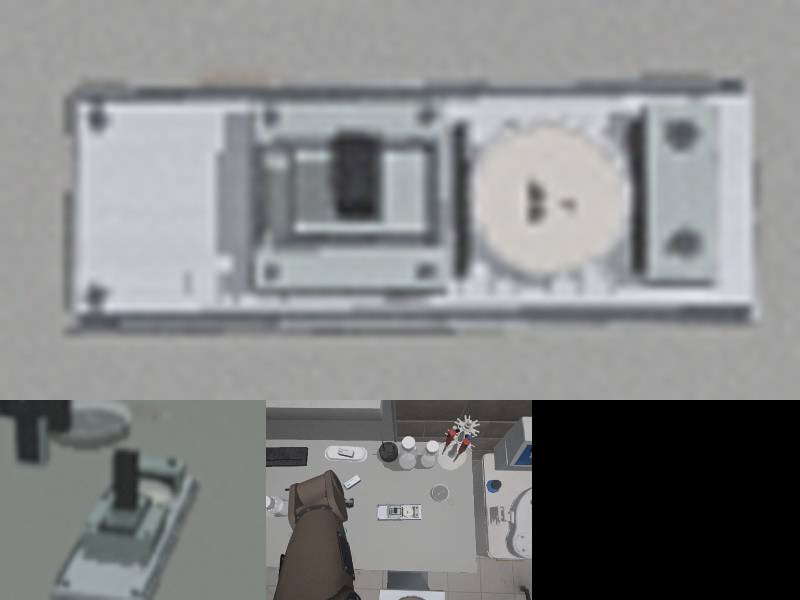

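The dish sits flat and nipped between pad and anvil. The post's block is at the closing side, the gripper is clear, and the neighbours haven't moved.

```bash
python3 -c "
from rig import r
print(r.close_job())"
```

```text
the job is handed in; nothing more can be done
None
```

The dish is gauged and the job is handed in: it lies flat against the anvil, pressed by roughly 4.5–5 N (post push less the 6 N drag), with the slack taken up on the closing side. The post is released, nothing nearby was moved as far as the last pictures show, and it took about 23 s; no verdict came back.

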